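Sweep sample discs through the gate of a sorting tray

ROBOT

A 6-joint arm with a two-finger parallel gripper is mounted at the origin on the work surface. World frame = base frame: x ahead of the robot, y to its left, z up, the work surface at z = 0. Lengths are in m, angles in rad, forces in N, time in s.
With the tool pointing down it reaches from about 0.275 to 0.725 m from the base axis. Payload 15.9 kg.
Tool frame: the origin (TCP) lies midway between the tips of the shut fingers; the grasp point (between the pads) lies 19 mm behind it (manip.grasp_offset is the y of the grasp point in the tool frame, in m); y points along the fingers, z is the direction in which the jaws open and shut, and the axes are right-handed (so a half turn about y gives the same grasp; the last joint's range is limited). The gripper opens to 85 mm and grips with 20 to 120 N. Pads are 22 mm wide; open, the fingers measure 114 mm over their backs; the gripper's body (76 mm by 85 mm) begins 54 mm behind the grasp point. The pads swing forward as they close: fully open they stand 13 mm farther back than shut.
Start: joints at [1.29, 0.213, -0.034, 1.323, 0, 1.571], TCP at [0.139, 0.48, 0.231] pointing down, gripper open.
Joint ranges: [-2.98, 2.98], [-0.74, 1.72], [-1.14, 1.35], [-2.1, 2.04], [-1.57, 1.44], [-3.14, 3.14]. Speed limits (rad/s): [1.89, 1.89, 2.39, 2.57, 3.14, 3.14].

INTERFACE

Orientations are given as a rotation vector (axis times angle).
In Python, from station import manip, optics, finder gives the robot as it stands. The module is installed in compiled form; this text tells all that it offers.
- The arm moves only by the tool arm_command, never from a script. Its argument "plan" is a list of rows, each an object of numbers: "tx", "ty", "tz": the shift along the tool's x, y, z in m; "rx", "ry", "rz": the turn, a rotation vector about the tool's x, y, z in rad; "hand": the opening, from 0 (shut) to 1 (fully open). A call has 1 to 10 rows; each row is the pose to reach, as a shift and turn from the pose commanded when the call began, along the tool's axes at that moment; what a row does not reach only later rows make up. A row lasts 1/8 s, in which the tool goes at most 62.5 mm and 10.7 degrees, less where a joint would pass 70% of its speed; a pose out of reach is approached as far as the arm can. A call with a gripper value outside its range is refused whole. The fingers move at their own pace and stop on an object; "newtons" is the grip in N (left out, the last holds). Time passes only in rows, so rows that repeat a pose let the fingers close. It gives the time, the measured TCP pose, the force and the opening at its end, in the units of the state.
- manip.state(): the state, without advancing time (a new reading comes with each control period).
- optics.get_image(name): name is "scene" or "top" or "wrist"; returns a dict with "img" (400x640x3 uint8, red, green, blue), "mtx" (3x3 intrinsics, pixels), "camera_from_world" (4x4, takes a point from world to camera coordinates). Camera axes: x right, y up, looking along -z (the intrinsics and any distortion apply to the point x, -y, -z); pixel columns grow to the right and rows downward; lengths in m; the calibration is good to about 2 mm. The wrist camera is an equidistant fisheye: a pixel r from the principal point sees the ray r / f radians off the axis. A picture is of the moment at which its call begins. There is no depth.
- manip.close_job(): hands the job in, once; it reports no verdict.
Trained networks look in a picture, given as the dict that the camera call returned (one of the last four; its "shot" number tells which), for a name from the list of things; names that differ only in an ending like _2 or _b are one class to them, and where a whole thing is asked for, a point or a joint stands for the part that bears it (a point fixed in the world has none). Each returns a list of dicts, best first, with "confidence" (0 to 1); they miss things now and then, are a little off and sometimes report something else, mostly with a low value. They report only what shows in the picture. A call takes as long as a camera call. They do not tell look-alikes from the thing itself.
- finder.masks_of(picture, thing): "pixels" (400x640 bool, what is visible of it).
- finder.mark_of(picture, thing): "centre" ([x, y, z] in m, in world coordinates, good to about 4 mm: a listed point, or the origin of a listed thing).
The state is a dict: "clock": time; "joint_positions": joint angles; "joint_vel": joint speeds; "joint_torque": joint torques, N m; "tcp_pos": TCP position; "tcp_rot": TCP orientation; "force": force on the tool from outside, world axes, zero at the start; "ft_torque": the same for the moment, N m; "finger_gap": opening from 0.0 (shut) to 1.0 (fully open).
Only numpy, scipy, OpenCV 4.12 (cv2) and the standard library are available. Lean on these libraries where they do the work, as an engineer would, in place of code of your own. Each camera call takes 0.05 s, during which the arm holds its last target.

TASK

Count the three steel sample discs into the slot of the sorting tray: with the fingertips, sweep them across the deck and through the narrow gate one at a time, so that each has dropped into the slot and settled before the next goes through. Only push them along the deck: do not pick any disc up. Leave the vial and the stopper on the deck, and the beaker and the wash bottle beside the tray, undisturbed.

Things in the scene. Friction and masses are not known exactly. Their poses are not given: they have to be found in the camera images.
- tray: sorting tray fixed to the bench, white deck, aluminium rims; origin on the bench plane, z up, +x the sweeping direction, towards the gate. In its frame (mm): flat deck at z 60, x -110..90, y -125..125; rims 6 thick stand 10 above the deck at its back (-x) and sides. Discs start at x -50..10, one near y 0 and one near each of y +-60
- gate (a point): centre of the gate at deck height, tray frame (90, 0, 60) mm. The gate is a 44 mm wide gap (y -22..22) in a fence at x 90..96 that stands 14 mm above the deck. Two wings, 14 mm high, 5 mm thick, funnel in at 45 degrees from about (65, +-50) to the gate's edges. The deck ends in a drop at x = 90: a disc tips in once its centre is pushed past that line
- slot (a point): centre of the rubber floor of the slot, the open-topped well behind the gate: tray frame (125, 0, 6) mm, 54 mm below the deck. In the tray frame the slot spans x 90..160, y -60..60 mm; its walls are level with the deck
- disc_a: one of three identical flat round dark steel sample discs, 28 mm diameter, 12 mm thick, about 58 g, lying flat and loose on the tray's white deck; origin at the centre of its underside, z along its axis
- disc_b: one of three identical flat round dark steel sample discs, 28 mm diameter, 12 mm thick, about 58 g, lying flat and loose on the tray's white deck; origin at the centre of its underside, z along its axis
- disc_c: one of three identical flat round dark steel sample discs, 28 mm diameter, 12 mm thick, about 58 g, lying flat and loose on the tray's white deck; origin at the centre of its underside, z along its axis
- vial: small amber glass vial with a white cap, 28 mm diameter, 50 mm tall, standing on the deck in one of the two corners beside the funnel (tray x about 66, y about +-100 mm); origin at the centre of its underside. Leave alone
- stopper: tapered black rubber stopper, 26 to 34 mm diameter, 30 mm tall, standing on the deck in the other corner beside the funnel; origin at the centre of its underside. Leave alone
- beaker: glass beaker, 70 mm diameter, 90 mm tall, on the bench beside the tray (tray y about +-220 mm); origin at the centre of its underside. Leave alone
- wash_bottle: white plastic wash bottle with a blue cap and bent spout, 60 mm diameter, about 175 mm tall, spout reaching 55 mm out, on the bench on the tray's other side; origin at the centre of its underside. Leave alone
Things that resemble listed ones, but are neither listed nor needed, are in the scene too. What is shaped like the disc_b but pink is not meant. What is shaped like the disc_c but green is not meant.

How it is judged:
By the outcome, as a careful person would: the job done as asked, in the order asked, and still so for the second after the job is handed in, with the robot touching nothing.
It also fails if it takes over 51 s, if anything falls off the work surface, if the arm or the gripper's body presses on something with over 40 N, if the wrist force passes 120 N, or if a joint passes its speed limit or range.

## Working session

There is one attempt and no reset: what is moved stays moved. The work goes in short steps, Python scripts to look and compute and a tool call to move; the robot and the scene stay as the last step left them, time stands still between calls to the robot, and variables do not carry over. Pictures are saved under pics/ and viewed, and the job is handed in when it is done.

Besides the shell and the picture viewer there is one more tool, called after "Call:" in YAML: its name, and indented under it one key for each argument. arm_command: Moves the arm, as the interface text tells. Its arguments: {"type":"object","properties":{"plan":{"type":"array","items":{"type":"object","properties":{"tx":{"type":"number"},"ty":{"type":"number"},"tz":{"type":"number"},"rx":{"type":"number"},"ry":{"type":"number"},"rz":{"type":"number"},"hand":{"type":"number"}}}},"newtons":{"type":"number"}},"required":["plan"]}

```bash
mkdir -p pics
python3 - <<'E'
from station import manip, optics, finder
import cv2
s=manip.state(); print({k:s[k] for k in('clock','tcp_pos','tcp_rot','finger_gap','force')}, manip.grasp_offset)
for n in ('top','scene'):
    p=optics.get_image(n); cv2.imwrite(f'pics/{n}0.png',p['img'][:,:,::-1])
    print(n,p['mtx'],p['camera_from_world'])
    for t in ('tray','gate','slot','disc_a','vial','stopper','beaker','wash_bottle'):
        print(t,[(d['confidence'],[round(float(x),3) for x in d['centre']]) for d in finder.mark_of(p,t)])
E
```

```text
{'clock': 0.0, 'tcp_pos': array([0.13848064, 0.48008131, 0.2308178 ]), 'tcp_rot': array([-1.56065566,  0.22055786, -0.22032835]), 'finger_gap': 0.9993349539975087, 'force': array([-0.77666288, -0.37691535, -0.36583019])} -0.0187
top [[365.86698006   0.         321.35449561]
 [  0.         365.86698006 201.83277819]
 [  0.           0.           1.        ]] [[ 0.00659178 -0.99989628  0.01280562  0.01701064]
 [ 0.99196848  0.00815604  0.12622211 -0.56483875]
 [-0.12631346  0.01187074  0.99191935 -0.74633265]
 [ 0.          0.          0.          1.        ]]
tray [(0.62, [0.513, 0.122, -0.003])]
gate [(0.71, [0.584, 0.171, 0.055])]
slot [(0.56, [0.612, 0.19, 0.003]), (0.28, [0.477, 0.178, 0.058])]
disc_a [(0.6, [0.3, 0.259, -0.001]), (0.53, [0.527, 0.058, 0.061]), (0.52, [0.513, 0.127, 0.062]), (0.43, [0.476, 0.178, 0.06])]
vial []
stopper [(0.51, [0.514, 0.242, 0.058])]
beaker [(0.64, [0.426, 0.332, -0.003])]
wash_bottle [(0.8, [0.697, -0.013, 0.001])]
scene [[456.72140475   0.         318.04719674]
 [  0.         456.72140475 197.73042115]
 [  0.           0.           1.        ]] [[ 4.88944118e-01  8.72314988e-01 -4.58813587e-04 -3.18072544e-01]
 [-7.52403035e-01  4.21997902e-01  5.05774103e-01  3.68296943e-01]
 [ 4.41387949e-01 -2.46950060e-01  8.62665837e-01 -1.43041469e+00]
 [ 0.00000000e+00  0.00000000e+00  0.00000000e+00  1.00000000e+00]]
tray [(0.83, [0.515, 0.122, 0.001])]
gate [(0.73, [0.591, 0.172, 0.058])]
slot [(0.84, [0.618, 0.195, 0.002]), (0.53, [0.529, 0.063, 0.057])]
disc_a [(0.67, [0.476, 0.178, 0.06]), (0.65, [0.528, 0.061, 0.057]), (0.62, [0.513, 0.125, 0.059]), (0.46, [0.298, 0.256, 0.003])]
vial [(0.45, [0.63, 0.079, 0.059])]
stopper [(0.69, [0.515, 0.245, 0.062])]
beaker [(0.55, [0.425, 0.334, -0.0])]
wash_bottle [(0.9, [0.698, -0.011, -0.001]), (0.41, [0.63, 0.077, 0.06])]
```

View pics/top0.png

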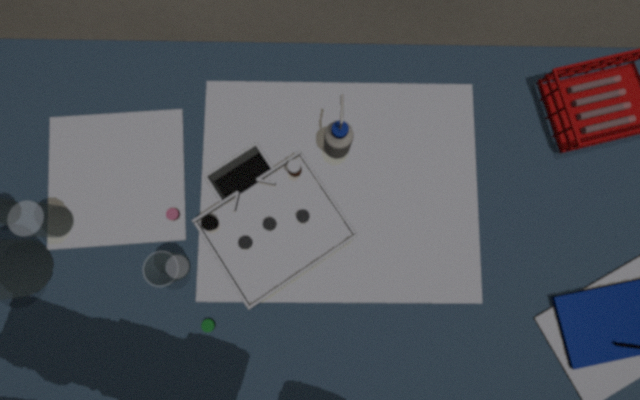

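View pics/scene0.png

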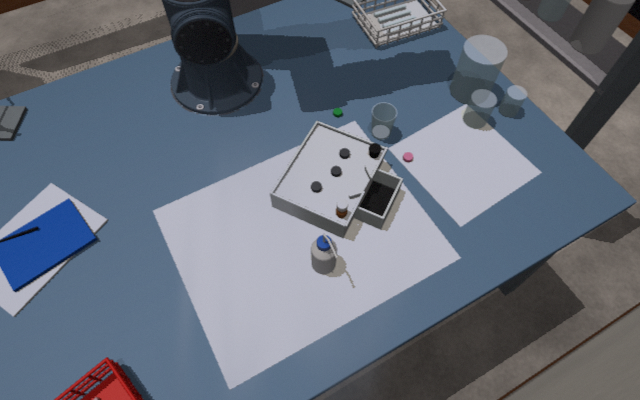

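The three dark discs on the white deck are at top-view pixels (245,242), (269,224) and (303,216), and these fit disc_a, disc_b and disc_c. The green disc at (208,326) and the pink one at (173,214) lie on the bench and are decoys. I'll refine the tray pose and confirm with an enlarged crop.

```bash
cat > h.py <<'E'
import numpy as np, cv2
from scipy.spatial.transform import Rotation as R
def proj(p,P):
    P=np.atleast_2d(P); T=p['camera_from_world']; c=P@T[:3,:3].T+T[:3,3]
    c=np.c_[c[:,0],-c[:,1],-c[:,2]]; u=c@p['mtx'].T; return u[:,:2]/u[:,2:]
def back(p,uv,z):
    T=p['camera_from_world']; K=p['mtx']; d=np.linalg.inv(K)@[uv[0],uv[1],1]; d=np.array([d[0],-d[1],-d[2]])
    Rw=T[:3,:3].T; o=-Rw@T[:3,3]; w=Rw@d; return o+w*(z-o[2])/w[2]
ORG=np.array([0.514,0.122]);YAW=np.radians(34.0)
def t2w(P,o=None,y=None):
    o=ORG if o is None else o; y=YAW if y is None else y
    P=np.atleast_2d(P).astype(float)/1000; c,s=np.cos(y),np.sin(y)
    return np.c_[o[0]+c*P[:,0]-s*P[:,1],o[1]+s*P[:,0]+c*P[:,1],P[:,2]]
def w2t(W):
    W=np.atleast_2d(W); d=W[:,:2]-ORG; c,s=np.cos(YAW),np.sin(YAW)
    return np.c_[c*d[:,0]+s*d[:,1],-s*d[:,0]+c*d[:,1],W[:,2]]*1000
E
python3 - <<'E'
from h import *
from station import optics,finder,manip
s=manip.state(); print(R.from_rotvec(s['tcp_rot']).as_matrix().round(3))
for n,(x0,y0,x1,y1),k in (('top',(180,130,370,320),4),('scene',(260,110,420,250),5)):
    p=optics.get_image(n)
    im=cv2.resize(p['img'][y0:y1,x0:x1,::-1],None,fx=k,fy=k,interpolation=cv2.INTER_CUBIC)
    im0=im.copy()
    def L(pts,c,cl=True):
        q=((proj(p,t2w(pts))-[x0-.5,y0-.5])*k-.5).round().astype(int); cv2.polylines(im,[q],cl,c,1,cv2.LINE_AA)
    L([(-110,-125,60),(90,-125,60),(90,125,60),(-110,125,60)],(0,0,255))
    L([(-116,-131,70),(96,-131,70),(96,131,70),(-116,131,70)],(255,0,0))
    L([(90,-60,60),(160,-60,60),(160,60,60),(90,60,60)],(0,255,0))
    for sg in(1,-1):L([(65,sg*50,74),(90,sg*22,74)],(0,255,255),False)
    cv2.imwrite(f'pics/{n}_ov.png',im[:600,:800]); cv2.imwrite(f'pics/{n}_crop.png',im0[:600,:800])
    for d in finder.masks_of(p,'disc_a'):
        m=d['pixels']; ys,xs=np.nonzero(m); c=(xs.mean(),ys.mean()); W=back(p,c,0.068)
        print(n,round(d['confidence'],2),np.round(c,1),m.sum(),w2t(W).round(1))
E
```

```text
[[ 0.961 -0.     0.277]
 [-0.277 -0.     0.961]
 [-0.    -1.    -0.   ]]
top 0.58 [173.  213.6] 108 [[128.8 155.   68. ]]
top 0.53 [269.4 222.7] 137 [[ 5.3  2.3 68. ]]
top 0.49 [302.9 215.2] 144 [[-19.6 -62.8  68. ]]
top 0.45 [208.2 324.1] 173 [[-96.1 209.   68. ]]
top 0.42 [245.2 240.9] 141 [[ 1.1 62.6 68. ]]
scene 0.6 [407.7 156.3] 77 [[153.4 130.7  68. ]]
scene 0.57 [344.5 153.2] 64 [[ 0.9 65.2 68. ]]
scene 0.48 [337.8 112.1] 67 [[-75.6 184.7  68. ]]
scene 0.42 [316.3 186.1] 93 [[-19.3 -59.3  68. ]]
```

View pics/top_ov.png

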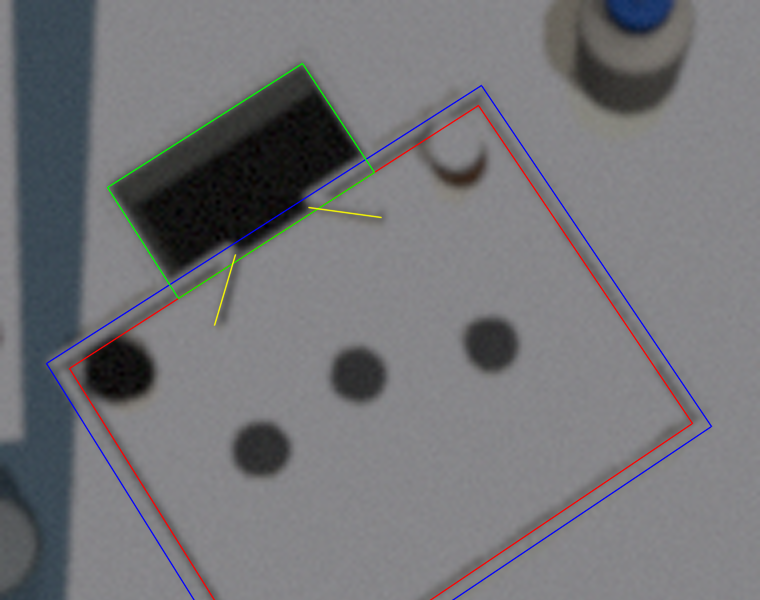

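View pics/scene_ov.png

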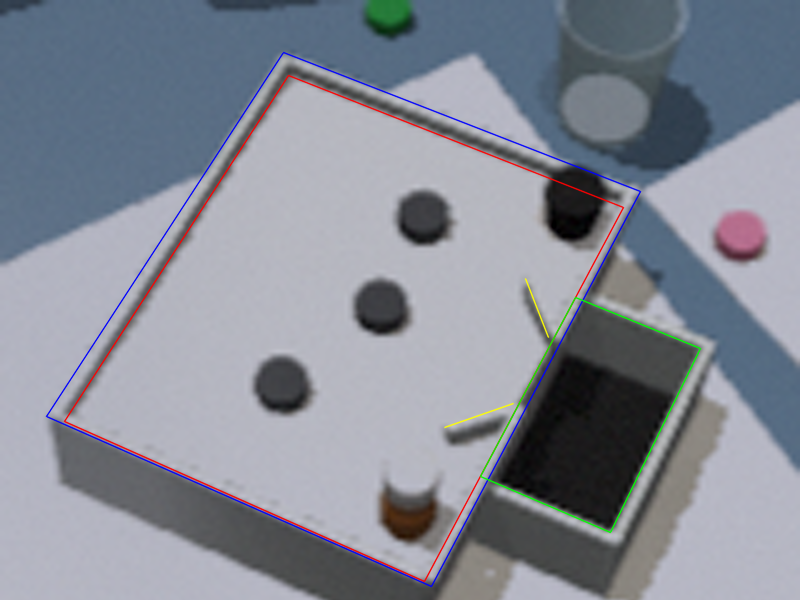

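The crop confirms three dark discs on the deck, at tray coordinates of about (5,2), (-19,-61) and (1,64). The overlay of the tray pose fits. I'll do the middle disc first, with the fingers slightly open so they cradle it.

```bash
cat > rows.py <<'E'
from h import *
from station import manip
import json
def rows(targets, base=None):
    """targets: list of (x,y,z mm tray, heading deg)"""
    s=manip.state(); R0=R.from_rotvec(s['tcp_rot']); p0=s['tcp_pos']
    t0=w2t(p0)[0]; x=R0.as_matrix()[:,0]; h0=np.degrees(np.arctan2(x[1],x[0]))-np.degrees(YAW)
    print('t',round(s['clock'],2),'now',t0.round(1),'head',round(h0,1),'gap',round(s['finger_gap'],3),'F',s['force'].round(1),'tilt',R0.as_matrix()[:,1].round(3))
    for (X,Y,Z,H) in targets:
        w=t2w([X,Y,Z])[0]; h=np.radians(H)+YAW
        M=np.c_[[np.cos(h),np.sin(h),0],[0,0,-1],[-np.sin(h),np.cos(h),0]]
        d=R0.inv().apply(w-p0); r=(R0.inv()*R.from_matrix(M)).as_rotvec()
        print((X,Y,Z,H),'t',d.round(3),'r',r.round(3))
E
python3 -c "
from rows import *
rows([(-33,2,150,0),(-33,2,64,0)])"
```

```text
t 1.1 now [-110.8  507.1  231.3] head -50.1 gap 0.996 F [-0.5  0.3 -0.2] tilt [-0.  0. -1.]
(-33, 2, 150, 0) t [ 0.437  0.081 -0.264] r [-0.    -0.874 -0.   ]
(-33, 2, 64, 0) t [ 0.437  0.167 -0.264] r [-0.    -0.874 -0.   ]
```

Call:
arm_command:
  plan:
    - {"tx": 0.437,"ty": 0.02,"tz": -0.264,"ry": -0.874,"hand": 0.11}
    - {"tx": 0.437,"ty": 0.02,"tz": -0.264,"ry": -0.874,"hand": 0.11}
    - {"tx": 0.437,"ty": 0.04,"tz": -0.264,"ry": -0.874,"hand": 0.11}
    - {"tx": 0.437,"ty": 0.06,"tz": -0.264,"ry": -0.874,"hand": 0.11}
    - {"tx": 0.437,"ty": 0.081,"tz": -0.264,"ry": -0.874,"hand": 0.11}
    - {"tx": 0.437,"ty": 0.081,"tz": -0.264,"ry": -0.874,"hand": 0.11}
    - {"tx": 0.437,"ty": 0.081,"tz": -0.264,"ry": -0.874,"hand": 0.11}
    - {"tx": 0.437,"ty": 0.081,"tz": -0.264,"ry": -0.874,"hand": 0.11}
    - {"tx": 0.437,"ty": 0.081,"tz": -0.264,"ry": -0.874,"hand": 0.11}
    - {"tx": 0.437,"ty": 0.081,"tz": -0.264,"ry": -0.874,"hand": 0.11}

```text
validation failed for argument at $.pl...
```

```bash
python3 -c "
from rows import *
rows([(-33,2,150,0),(-33,2,64,0)])
from station import optics
p=optics.get_image('wrist');cv2.imwrite('pics/w1.png',p['img'][:,:,::-1])"
```

```text
t 1.1 now [-110.8  507.1  231.3] head -50.1 gap 0.996 F [-0.5  0.3 -0.2] tilt [-0.  0. -1.]
(-33, 2, 150, 0) t [ 0.437  0.081 -0.264] r [-0.    -0.874 -0.   ]
(-33, 2, 64, 0) t [ 0.437  0.167 -0.264] r [-0.    -0.874 -0.   ]
```

View pics/w1.png

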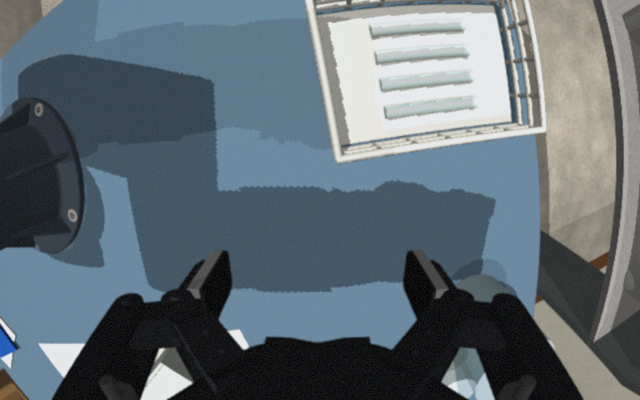

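The move was refused by argument validation, so the arm hasn't moved; the wrist picture still shows the start pose, with open fingers at about (215,270) and (415,270). I'll retry with all seven fields in each row.

Call:
arm_command:
  plan:
    - {"tx": 0.437,"ty": 0.02,"tz": -0.264,"rx": 0,"ry": -0.874,"rz": 0,"hand": 0.11}

```text
clock: 1.27
tcp_pos: [0.1768, 0.4398, 0.2288]
tcp_rot: [-1.569, 0.082, -0.082]
force: [2.6, -1.0, -0.1]
finger_gap: 0.814
```

All seven fields are needed.

```bash
python3 -c "
from rows import *
rows([(-33,2,150,0),(-33,2,64,0)])"
```

```text
t 1.27 now [-101.8  452.   228.8] head -40.0 gap 0.814 F [ 2.6 -1.  -0.1] tilt [-0.  0. -1.]
(-33, 2, 150, 0) t [ 0.342  0.079 -0.301] r [-0.    -0.698 -0.   ]
(-33, 2, 64, 0) t [ 0.342  0.165 -0.301] r [-0.    -0.698 -0.   ]
```

Call:
arm_command:
  plan:
    - {"tx": 0.342,"ty": 0.02,"tz": -0.301,"rx": 0,"ry": -0.698,"rz": 0,"hand": 0.11}
    - {"tx": 0.342,"ty": 0.02,"tz": -0.301,"rx": 0,"ry": -0.698,"rz": 0,"hand": 0.11}
    - {"tx": 0.342,"ty": 0.02,"tz": -0.301,"rx": 0,"ry": -0.698,"rz": 0,"hand": 0.11}
    - {"tx": 0.342,"ty": 0.04,"tz": -0.301,"rx": 0,"ry": -0.698,"rz": 0,"hand": 0.11}
    - {"tx": 0.342,"ty": 0.06,"tz": -0.301,"rx": 0,"ry": -0.698,"rz": 0,"hand": 0.11}
    - {"tx": 0.342,"ty": 0.079,"tz": -0.301,"rx": 0,"ry": -0.698,"rz": 0,"hand": 0.11}
    - {"tx": 0.342,"ty": 0.079,"tz": -0.301,"rx": 0,"ry": -0.698,"rz": 0,"hand": 0.11}
    - {"tx": 0.342,"ty": 0.079,"tz": -0.301,"rx": 0,"ry": -0.698,"rz": 0,"hand": 0.11}
    - {"tx": 0.342,"ty": 0.079,"tz": -0.301,"rx": 0,"ry": -0.698,"rz": 0,"hand": 0.11}

```text
clock: 2.4
tcp_pos: [0.4857, 0.0991, 0.1487]
tcp_rot: [-1.522, -0.456, 0.459]
force: [-0.8, 0.5, 0.5]
finger_gap: 0.111
```

```bash
python3 -c "
from rows import *
rows([(-33,2,150,0),(-33,2,64,0)])
from station import optics
for n in ('wrist','top'):
  p=optics.get_image(n);cv2.imwrite('pics/%s2.png'%n,p['img'][:,:,::-1])"
```

```text
t 2.4 now [-36.2  -3.1 148.7] head -0.5 gap 0.111 F [-0.8  0.5  0.5] tilt [-0.002 -0.001 -1.   ]
(-33, 2, 150, 0) t [ 0.003 -0.001  0.005] r [-0.    -0.01  -0.002]
(-33, 2, 64, 0) t [0.003 0.085 0.005] r [-0.    -0.01  -0.002]
```

View pics/wrist2.png

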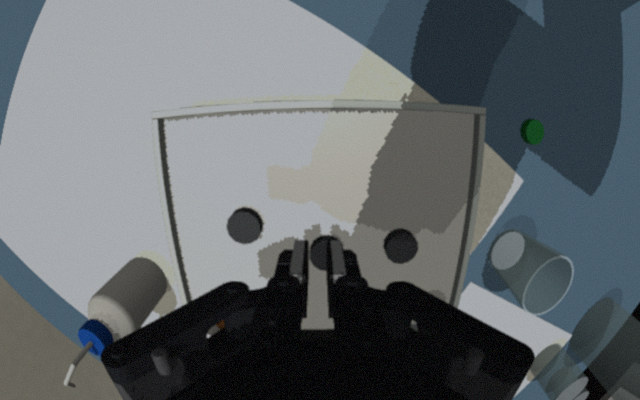

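View pics/top2.png

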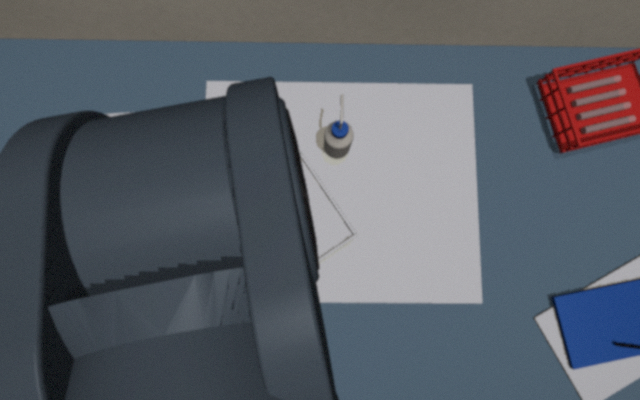

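The wrist picture shows the middle disc just ahead of the fingers at (325,250), the outer discs at (245,225) and (400,245), and the back rim at the top. Next I'll lower behind the middle disc.

Call:
arm_command:
  plan:
    - {"tx": 0.0,"ty": 0.04,"tz": 0.005,"rx": 0,"ry": -0.005,"rz": 0,"hand": 0.11}
    - {"tx": 0.0,"ty": 0.07,"tz": 0.005,"rx": 0,"ry": -0.005,"rz": 0,"hand": 0.11}
    - {"tx": 0.0,"ty": 0.083,"tz": 0.005,"rx": 0,"ry": -0.005,"rz": 0,"hand": 0.11}
    - {"tx": 0.0,"ty": 0.083,"tz": 0.005,"rx": 0,"ry": -0.005,"rz": 0,"hand": 0.11}

```text
clock: 3.0
tcp_pos: [0.4814, 0.1068, 0.0673]
tcp_rot: [-1.52, -0.465, 0.466]
force: [0.2, 0.5, 0.1]
finger_gap: 0.107
```

```bash
python3 -c "
from rows import *
rows([(-33,2,63,0),(72,1,63,0)])
from station import optics
for n in ('wrist','scene'):
  p=optics.get_image(n);cv2.imwrite('pics/%s3.png'%n,p['img'][:,:,::-1] if n=='wrist' else cv2.resize(p['img'][60:260,220:460,::-1],None,fx=3,fy=3))"
```

```text
t 3.0 now [-35.5   5.7  67.3] head 0.1 gap 0.107 F [0.2 0.5 0.1] tilt [-0. -0. -1.]
(-33, 2, 63, 0) t [ 0.003  0.004 -0.004] r [-0.     0.001 -0.   ]
(72, 1, 63, 0) t [ 0.108  0.004 -0.005] r [-0.     0.001 -0.   ]
```

View pics/scene3.png

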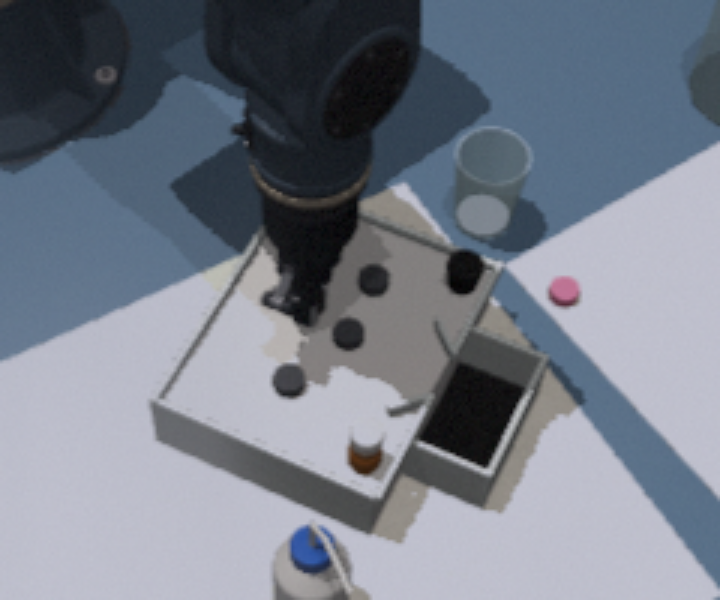

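View pics/wrist3.png

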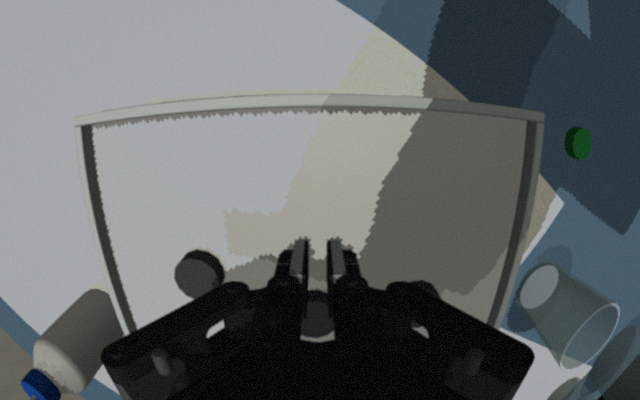

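The scene view shows the fingers behind the middle disc, with nothing disturbed. I'll check how the arm settled, then push.

```bash
python3 -c "
from rows import *
rows([(-33,2,63,0),(72,1,63,0)])"
```

```text
t 3.1 now [-34.8   5.   68.3] head 0.0 gap 0.109 F [0.  0.1 0.1] tilt [ 0.001  0.    -1.   ]
(-33, 2, 63, 0) t [ 0.002  0.005 -0.003] r [0.001 0.    0.001]
(72, 1, 63, 0) t [ 0.107  0.005 -0.004] r [0.001 0.    0.001]
```

Call:
arm_command:
  plan:
    - {"tx": 0.002,"ty": 0.004,"tz": -0.003,"rx": 0,"ry": 0,"rz": 0,"hand": 0.11}
    - {"tx": 0.01,"ty": 0.004,"tz": -0.003,"rx": 0,"ry": 0,"rz": 0,"hand": 0.11}
    - {"tx": 0.02,"ty": 0.004,"tz": -0.003,"rx": 0,"ry": 0,"rz": 0,"hand": 0.11}
    - {"tx": 0.03,"ty": 0.004,"tz": -0.003,"rx": 0,"ry": 0,"rz": 0,"hand": 0.11}
    - {"tx": 0.04,"ty": 0.004,"tz": -0.003,"rx": 0,"ry": 0,"rz": 0,"hand": 0.11}
    - {"tx": 0.05,"ty": 0.004,"tz": -0.003,"rx": 0,"ry": 0,"rz": 0,"hand": 0.11}
    - {"tx": 0.06,"ty": 0.004,"tz": -0.003,"rx": 0,"ry": 0,"rz": 0,"hand": 0.11}
    - {"tx": 0.07,"ty": 0.004,"tz": -0.004,"rx": 0,"ry": 0,"rz": 0,"hand": 0.11}
    - {"tx": 0.075,"ty": 0.004,"tz": -0.004,"rx": 0,"ry": 0,"rz": 0,"hand": 0.11}

```text
clock: 4.22
tcp_pos: [0.5468, 0.1452, 0.063]
tcp_rot: [-1.52, -0.465, 0.465]
force: [-0.7, -0.8, 1.1]
finger_gap: 0.105
```

```bash
cat > look.py <<'E'
from rows import *
from station import optics
import sys
t=sys.argv[1]; fr=sys.argv[2:] or ['scene']
for n in fr:
  p=optics.get_image(n); im=p['img'][:,:,::-1]
  if n=='scene': im=cv2.resize(im[80:240,250:440],None,fx=4,fy=4,interpolation=cv2.INTER_CUBIC)[:600,:800]
  cv2.imwrite(f'pics/{n}{t}.png',im)
rows([(72,1,63,0)])
E
python3 look.py 4
```

```text
t 4.28 now [40.4  0.9 63.1] head -0.0 gap 0.11 F [-1.1  0.1 -0.4] tilt [ 0.  0. -1.]
(72, 1, 63, 0) t [0.032 0.    0.   ] r [ 0. -0.  0.]
```

View pics/scene4.png

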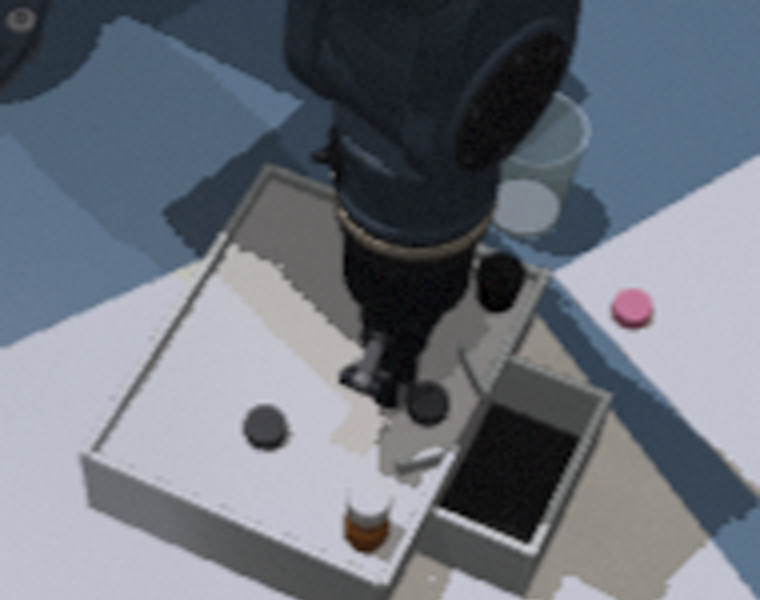

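The scene view shows the disc in front of the fingers at crop (428,402), heading for the gate.

```bash
python3 -c "
from h import *
from station import optics
p=optics.get_image('scene')
print(w2t(back(p,(357,180.3),.068)))
print(proj(p,t2w([(90,-22,74),(90,22,74),(64,1,68)])))"
```

```text
[[65.12804342  2.78082481 68.        ]]
[[362.1889599  190.26725336]
 [369.2291322  177.0370067 ]
 [356.30685892 180.65957691]]
```

Centred to within about 2 mm, so I'll push it through.

Call:
arm_command:
  plan:
    - {"tx": 0.01,"ty": 0,"tz": 0,"rx": 0,"ry": 0,"rz": 0,"hand": 0.11}
    - {"tx": 0.019,"ty": 0,"tz": 0,"rx": 0,"ry": 0,"rz": 0,"hand": 0.11}
    - {"tx": 0.026,"ty": 0,"tz": 0,"rx": 0,"ry": 0,"rz": 0,"hand": 0.11}
    - {"tx": 0.032,"ty": 0,"tz": 0,"rx": 0,"ry": 0,"rz": 0,"hand": 0.11}
    - {"tx": 0.032,"ty": 0,"tz": 0,"rx": 0,"ry": 0,"rz": 0,"hand": 0.11}

```text
clock: 4.95
tcp_pos: [0.573, 0.163, 0.063]
tcp_rot: [-1.52, -0.465, 0.465]
force: [-0.3, 0.8, -0.2]
finger_gap: 0.11
```

```bash
python3 look.py 5
```

```text
t 5.0 now [71.6  1.  63. ] head -0.0 gap 0.111 F [-0.4  0.8 -0.1] tilt [-0. -0. -1.]
(72, 1, 63, 0) t [0. 0. 0.] r [-0. -0. -0.]
```

View pics/scene5.png

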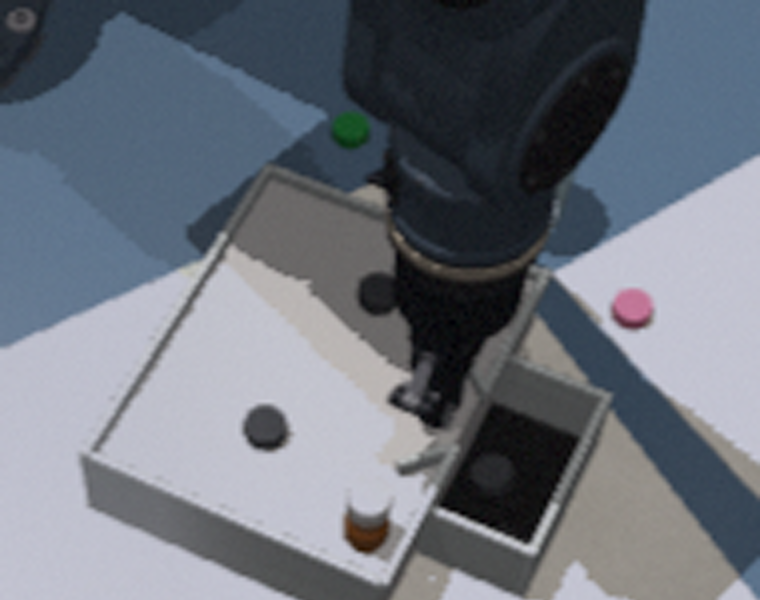

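The first disc is lying flat in the slot at crop (490,472). Next is the disc at tray (-19,-61).

```bash
python3 -c "
from rows import *
rows([(-50,-84,105,37.5),(-50,-84,63,37.5)])"
```

```text
t 5.0 now [71.6  1.  63. ] head -0.0 gap 0.111 F [-0.4  0.8 -0.1] tilt [-0. -0. -1.]
(-50, -84, 105, 37.5) t [-0.122 -0.042 -0.085] r [-0.    -0.655 -0.   ]
(-50, -84, 63, 37.5) t [-0.122  0.    -0.085] r [-0.    -0.655 -0.   ]
```

Call:
arm_command:
  plan:
    - {"tx": -0.01,"ty": -0.042,"tz": 0,"rx": 0,"ry": 0,"rz": 0,"hand": 0.11}
    - {"tx": -0.05,"ty": -0.042,"tz": -0.03,"rx": 0,"ry": -0.16,"rz": 0,"hand": 0.11}
    - {"tx": -0.09,"ty": -0.042,"tz": -0.06,"rx": 0,"ry": -0.33,"rz": 0,"hand": 0.11}
    - {"tx": -0.122,"ty": -0.042,"tz": -0.085,"rx": 0,"ry": -0.5,"rz": 0,"hand": 0.11}
    - {"tx": -0.122,"ty": -0.042,"tz": -0.085,"rx": 0,"ry": -0.655,"rz": 0,"hand": 0.11}
    - {"tx": -0.122,"ty": -0.02,"tz": -0.085,"rx": 0,"ry": -0.655,"rz": 0,"hand": 0.11}
    - {"tx": -0.122,"ty": -0.005,"tz": -0.085,"rx": 0,"ry": -0.655,"rz": 0,"hand": 0.11}
    - {"tx": -0.122,"ty": 0,"tz": -0.085,"rx": 0,"ry": -0.655,"rz": 0,"hand": 0.11}
    - {"tx": -0.122,"ty": 0,"tz": -0.085,"rx": 0,"ry": -0.655,"rz": 0,"hand": 0.11}

```text
clock: 6.12
tcp_pos: [0.519, 0.0242, 0.0631]
tcp_rot: [-1.344, -0.968, 0.969]
force: [0.5, -0.4, -0.4]
finger_gap: 0.11
```

```bash
python3 look.py 6; python3 -c "
from rows import *
rows([(38.6,-14.9,63,37.5)])"
```

```text
t 6.17 now [-50.3 -84.   63.4] head 37.5 gap 0.111 F [-0.   0.1  0.7] tilt [ 0.  0. -1.]
(72, 1, 63, 0) t [ 0.149  0.    -0.007] r [0.    0.655 0.   ]
t 6.17 now [-50.3 -84.   63.4] head 37.5 gap 0.111 F [-0.   0.1  0.7] tilt [ 0.  0. -1.]
(38.6, -14.9, 63, 37.5) t [0.113 0.    0.001] r [0. 0. 0.]
```

View pics/scene6.png

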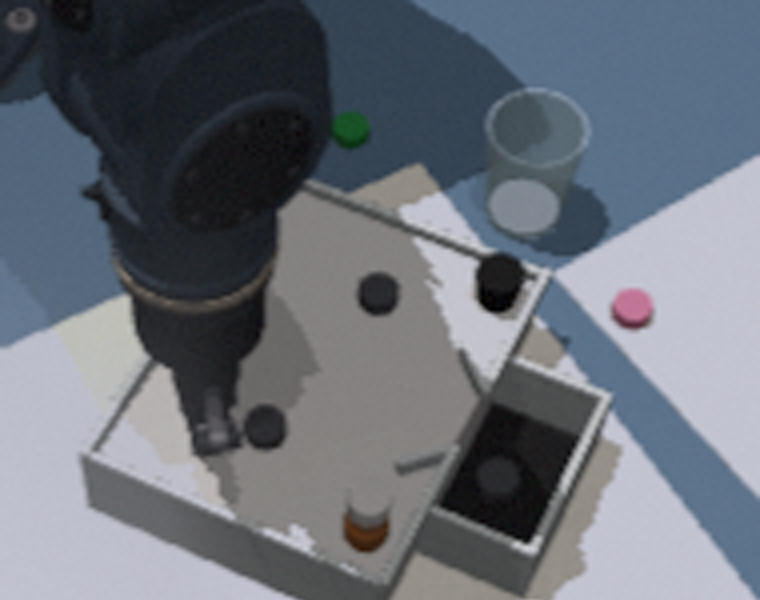

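The fingers are lined up behind the disc at crop (265,427), and the first disc is at rest in the slot. I'll push obliquely to the funnel mouth.

Call:
arm_command:
  plan:
    - {"tx": 0.012,"ty": 0,"tz": 0,"rx": 0,"ry": 0,"rz": 0,"hand": 0.11}
    - {"tx": 0.024,"ty": 0,"tz": 0,"rx": 0,"ry": 0,"rz": 0,"hand": 0.11}
    - {"tx": 0.036,"ty": 0,"tz": 0,"rx": 0,"ry": 0,"rz": 0,"hand": 0.11}
    - {"tx": 0.048,"ty": 0,"tz": 0,"rx": 0,"ry": 0,"rz": 0,"hand": 0.11}
    - {"tx": 0.06,"ty": 0,"tz": 0,"rx": 0,"ry": 0,"rz": 0,"hand": 0.11}
    - {"tx": 0.072,"ty": 0,"tz": 0,"rx": 0,"ry": 0,"rz": 0,"hand": 0.11}
    - {"tx": 0.084,"ty": 0,"tz": 0,"rx": 0,"ry": 0,"rz": 0,"hand": 0.11}
    - {"tx": 0.096,"ty": 0,"tz": 0,"rx": 0,"ry": 0,"rz": 0,"hand": 0.11}
    - {"tx": 0.106,"ty": 0,"tz": 0,"rx": 0,"ry": 0,"rz": 0,"hand": 0.11}
    - {"tx": 0.113,"ty": 0,"tz": 0,"rx": 0,"ry": 0,"rz": 0,"hand": 0.11}

```text
clock: 7.42
tcp_pos: [0.5551, 0.1319, 0.0631]
tcp_rot: [-1.345, -0.969, 0.969]
force: [-0.4, -1.0, -0.1]
finger_gap: 0.106
```

```bash
python3 look.py 7; python3 -c "
from rows import *
rows([(38.6-8*.793,-14.9-8*.609,63,37.5),(26,0,63,0),(72,0,63,0)])"
```

```text
t 7.47 now [ 40.  -14.5  63.1] head 37.5 gap 0.108 F [-0.7  0.5 -0.3] tilt [ 0.  0. -1.]
(72, 1, 63, 0) t [ 0.035  0.    -0.007] r [-0.     0.655  0.   ]
t 7.47 now [ 40.  -14.5  63.1] head 37.5 gap 0.108 F [-0.7  0.5 -0.3] tilt [ 0.  0. -1.]
(32.256, -19.772, 63, 37.5) t [-0.009  0.     0.001] r [0.    0.001 0.   ]
(26, 0, 63, 0) t [-0.002  0.     0.02 ] r [-0.     0.655  0.   ]
(72, 0, 63, 0) t [ 0.034  0.    -0.008] r [-0.     0.655  0.   ]
```

View pics/scene7.png

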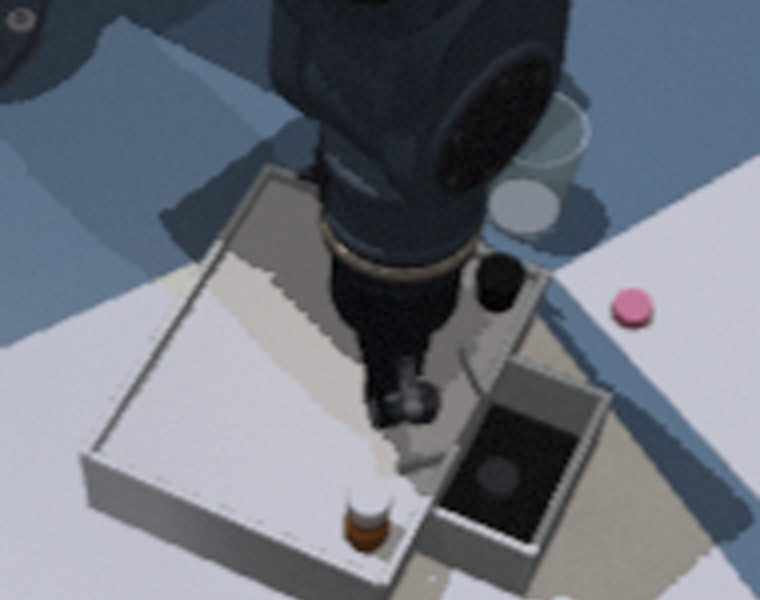

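The disc is right in front of the fingers at crop (424,400), about tray (60,1). I'll back off and pivot to face the gate.

Call:
arm_command:
  plan:
    - {"tx": -0.009,"ty": 0,"tz": 0,"rx": 0,"ry": 0,"rz": 0,"hand": 0.11}
    - {"tx": -0.009,"ty": 0,"tz": 0.006,"rx": 0,"ry": 0.16,"rz": 0,"hand": 0.11}
    - {"tx": -0.007,"ty": 0,"tz": 0.011,"rx": 0,"ry": 0.33,"rz": 0,"hand": 0.11}
    - {"tx": -0.004,"ty": 0,"tz": 0.016,"rx": 0,"ry": 0.5,"rz": 0,"hand": 0.11}
    - {"tx": -0.002,"ty": 0,"tz": 0.02,"rx": 0,"ry": 0.655,"rz": 0,"hand": 0.11}
    - {"tx": -0.002,"ty": 0,"tz": 0.02,"rx": 0,"ry": 0.655,"rz": 0,"hand": 0.11}

```text
clock: 8.22
tcp_pos: [0.535, 0.135, 0.0632]
tcp_rot: [-1.52, -0.465, 0.465]
force: [0.1, 0.6, -0.1]
finger_gap: 0.11
```

```bash
python3 look.py 8
```

```text
t 8.28 now [24.9 -1.  63.2] head 0.2 gap 0.11 F [-0.4 -0.2 -0.4] tilt [-0. -0. -1.]
(72, 1, 63, 0) t [0.047 0.    0.002] r [ 0.     0.003 -0.   ]
```

View pics/scene8.png

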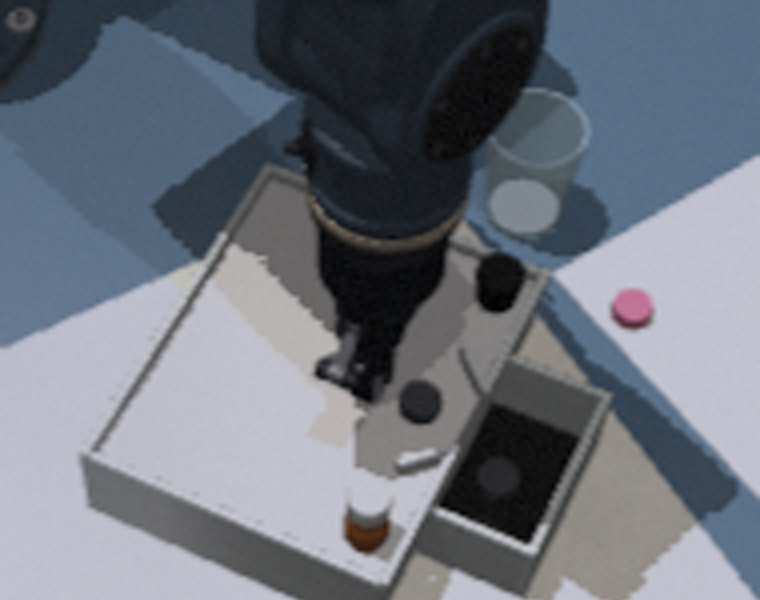

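The disc is at crop (420,401), lined up with the gate, so I'll push it through.

Call:
arm_command:
  plan:
    - {"tx": 0.01,"ty": 0,"tz": 0.002,"rx": 0,"ry": 0,"rz": 0,"hand": 0.11}
    - {"tx": 0.02,"ty": 0,"tz": 0.002,"rx": 0,"ry": 0,"rz": 0,"hand": 0.11}
    - {"tx": 0.029,"ty": 0,"tz": 0.002,"rx": 0,"ry": 0,"rz": 0,"hand": 0.11}
    - {"tx": 0.037,"ty": 0,"tz": 0.002,"rx": 0,"ry": 0,"rz": 0,"hand": 0.11}
    - {"tx": 0.043,"ty": 0,"tz": 0.002,"rx": 0,"ry": 0,"rz": 0,"hand": 0.11}
    - {"tx": 0.047,"ty": 0,"tz": 0.002,"rx": 0,"ry": 0,"rz": 0,"hand": 0.11}
    - {"tx": 0.047,"ty": 0,"tz": 0.002,"rx": 0,"ry": 0,"rz": 0,"hand": 0.11}

```text
clock: 9.15
tcp_pos: [0.5733, 0.1637, 0.0631]
tcp_rot: [-1.52, -0.465, 0.465]
force: [-0.5, 0.1, -0.3]
finger_gap: 0.11
```

```bash
python3 look.py 9
```

```text
t 9.2 now [72.3  1.4 63.1] head -0.0 gap 0.106 F [-0.7 -0.5 -0.8] tilt [-0. -0. -1.]
(72, 1, 63, 0) t [-0.  0. -0.] r [-0. -0. -0.]
```

View pics/scene9.png

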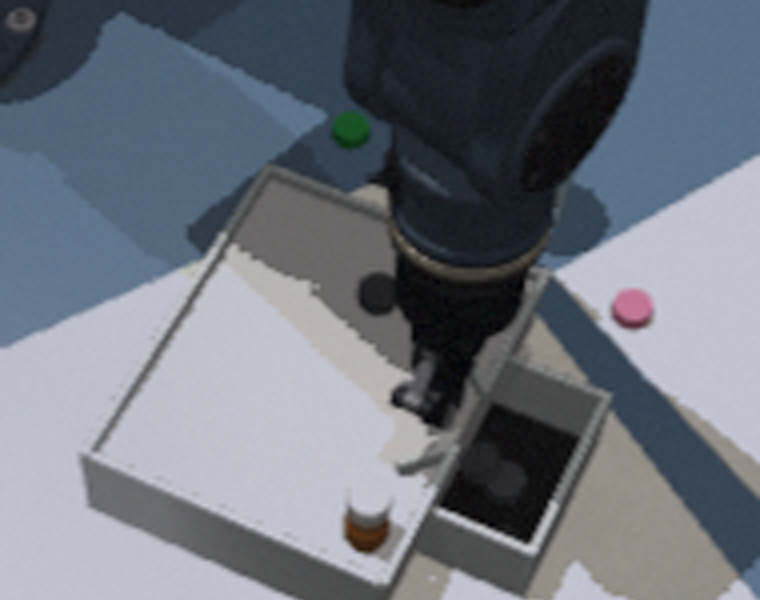

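Two discs are in the slot. The last one is at tray (1,64).

```bash
python3 -c "
from rows import *
rows([(-25,92,105,-47),(-25,92,63,-47)])"
```

```text
t 9.2 now [72.3  1.4 63.1] head -0.0 gap 0.106 F [-0.7 -0.5 -0.8] tilt [-0. -0. -1.]
(-25, 92, 105, -47) t [-0.097 -0.042  0.091] r [ 0.    0.82 -0.  ]
(-25, 92, 63, -47) t [-0.097  0.     0.091] r [ 0.    0.82 -0.  ]
```

Call:
arm_command:
  plan:
    - {"tx": -0.01,"ty": -0.042,"tz": 0,"rx": 0,"ry": 0,"rz": 0,"hand": 0.11}
    - {"tx": -0.05,"ty": -0.042,"tz": 0.03,"rx": 0,"ry": 0.16,"rz": 0,"hand": 0.11}
    - {"tx": -0.09,"ty": -0.042,"tz": 0.06,"rx": 0,"ry": 0.33,"rz": 0,"hand": 0.11}
    - {"tx": -0.097,"ty": -0.042,"tz": 0.091,"rx": 0,"ry": 0.5,"rz": 0,"hand": 0.11}
    - {"tx": -0.097,"ty": -0.042,"tz": 0.091,"rx": 0,"ry": 0.66,"rz": 0,"hand": 0.11}
    - {"tx": -0.097,"ty": -0.04,"tz": 0.091,"rx": 0,"ry": 0.82,"rz": 0,"hand": 0.11}
    - {"tx": -0.097,"ty": -0.02,"tz": 0.091,"rx": 0,"ry": 0.82,"rz": 0,"hand": 0.11}
    - {"tx": -0.097,"ty": -0.005,"tz": 0.091,"rx": 0,"ry": 0.82,"rz": 0,"hand": 0.11}
    - {"tx": -0.097,"ty": 0,"tz": 0.091,"rx": 0,"ry": 0.82,"rz": 0,"hand": 0.11}
    - {"tx": -0.097,"ty": 0,"tz": 0.091,"rx": 0,"ry": 0.82,"rz": 0,"hand": 0.11}

```text
clock: 10.45
tcp_pos: [0.4418, 0.1848, 0.0631]
tcp_rot: [-1.564, 0.178, -0.178]
force: [-0.6, -0.5, -0.1]
finger_gap: 0.114
```

```bash
python3 look.py 10; python3 -c "
from rows import *
rows([(43.5,18,63,-47)])"
```

```text
t 10.5 now [-24.5  92.4  63.4] head -47.0 gap 0.108 F [ 0.2  0.7 -0.2] tilt [ 0.  0. -1.]
(72, 1, 63, 0) t [0.133 0.    0.008] r [-0.   -0.82  0.  ]
t 10.5 now [-24.5  92.4  63.4] head -47.0 gap 0.108 F [ 0.2  0.7 -0.2] tilt [ 0.  0. -1.]
(43.5, 18, 63, -47) t [ 0.101  0.    -0.001] r [-0.  0.  0.]
```

View pics/scene10.png

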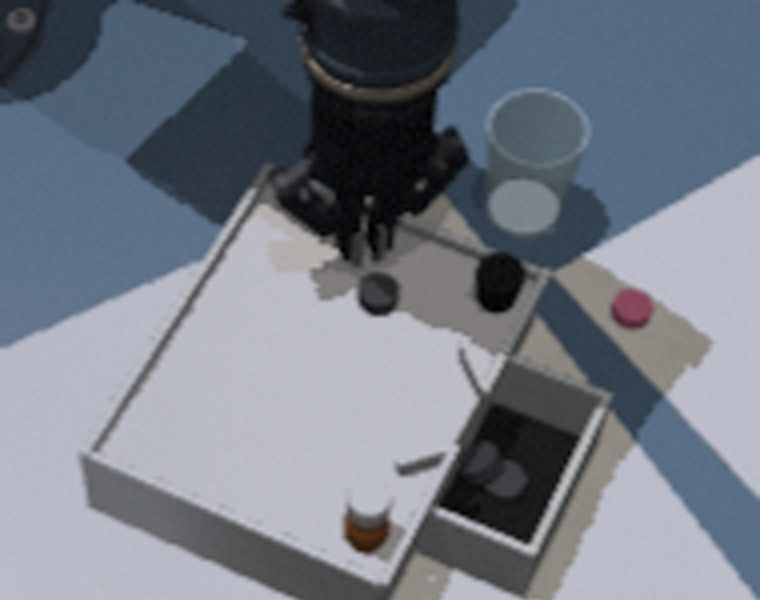

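The fingers are behind the last disc at crop (378,293), and the two in the slot are at rest. I'll push toward the funnel.

Call:
arm_command:
  plan:
    - {"tx": 0.012,"ty": 0,"tz": 0,"rx": 0,"ry": 0,"rz": 0,"hand": 0.11}
    - {"tx": 0.024,"ty": 0,"tz": 0,"rx": 0,"ry": 0,"rz": 0,"hand": 0.11}
    - {"tx": 0.036,"ty": 0,"tz": 0,"rx": 0,"ry": 0,"rz": 0,"hand": 0.11}
    - {"tx": 0.048,"ty": 0,"tz": 0,"rx": 0,"ry": 0,"rz": 0,"hand": 0.11}
    - {"tx": 0.06,"ty": 0,"tz": 0,"rx": 0,"ry": 0,"rz": 0,"hand": 0.11}
    - {"tx": 0.072,"ty": 0,"tz": 0,"rx": 0,"ry": 0,"rz": 0,"hand": 0.11}
    - {"tx": 0.084,"ty": 0,"tz": 0,"rx": 0,"ry": 0,"rz": 0,"hand": 0.11}
    - {"tx": 0.094,"ty": 0,"tz": 0,"rx": 0,"ry": 0,"rz": 0,"hand": 0.11}
    - {"tx": 0.1,"ty": 0,"tz": 0,"rx": 0,"ry": 0,"rz": 0,"hand": 0.11}

```text
clock: 11.62
tcp_pos: [0.5399, 0.1622, 0.0631]
tcp_rot: [-1.563, 0.178, -0.178]
force: [-0.6, -0.1, 1.3]
finger_gap: 0.115
```

```bash
python3 look.py 11; python3 -c "
from rows import *
a=[(60-33*np.cos(np.radians(h)),0-33*np.sin(np.radians(h)),63,h) for h in (-47,-35,-24,-12,0)]
rows(a)"
```

```text
t 11.68 now [44.3 18.6 63.1] head -47.0 gap 0.104 F [-0.6 -1.9 -0.5] tilt [ 0. -0. -1.]
(72, 1, 63, 0) t [0.032 0.    0.008] r [ 0.   -0.82  0.  ]
t 11.68 now [44.3 18.6 63.1] head -47.0 gap 0.104 F [-0.6 -1.9 -0.5] tilt [ 0. -0. -1.]
(np.float64(37.49405411793755), np.float64(24.134672153432625), 63, -47) t [-0.009  0.    -0.001] r [-0. -0.  0.]
(np.float64(32.967982538463275), np.float64(18.92802239958452), 63, -35) t [-0.008  0.    -0.008] r [-0.   -0.21  0.  ]
(np.float64(29.85299989779417), np.float64(13.422309221501408), 63, -24) t [-0.006  0.    -0.014] r [ 0.    -0.402  0.   ]
(np.float64(27.721129175784412), np.float64(6.861085796986059), 63, -12) t [-0.003  0.    -0.02 ] r [ 0.    -0.611  0.   ]
(np.float64(27.0), np.float64(0.0), 63, 0) t [ 0.002  0.    -0.025] r [ 0.   -0.82  0.  ]
```

View pics/scene11.png

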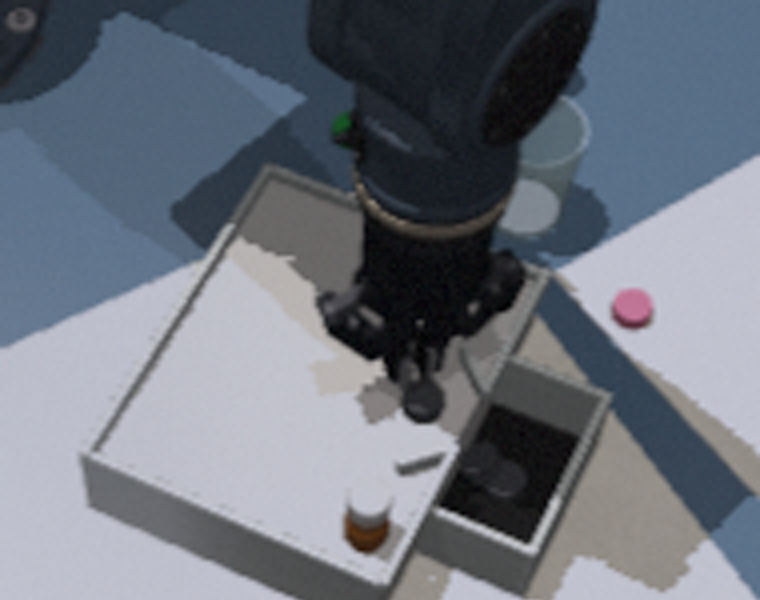

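The disc is at crop (423,400), at the funnel mouth. I'll back off and pivot.

Call:
arm_command:
  plan:
    - {"tx": -0.01,"ty": 0,"tz": -0.001,"rx": 0,"ry": 0,"rz": 0,"hand": 0.11}
    - {"tx": -0.009,"ty": 0,"tz": -0.008,"rx": 0,"ry": -0.18,"rz": 0,"hand": 0.11}
    - {"tx": -0.007,"ty": 0,"tz": -0.014,"rx": 0,"ry": -0.36,"rz": 0,"hand": 0.11}
    - {"tx": -0.004,"ty": 0,"tz": -0.019,"rx": 0,"ry": -0.53,"rz": 0,"hand": 0.11}
    - {"tx": -0.001,"ty": 0,"tz": -0.023,"rx": 0,"ry": -0.7,"rz": 0,"hand": 0.11}
    - {"tx": 0.002,"ty": 0,"tz": -0.025,"rx": 0,"ry": -0.82,"rz": 0,"hand": 0.11}
    - {"tx": 0.002,"ty": 0,"tz": -0.025,"rx": 0,"ry": -0.82,"rz": 0,"hand": 0.11}

```text
clock: 12.55
tcp_pos: [0.5349, 0.1376, 0.0632]
tcp_rot: [-1.52, -0.464, 0.464]
force: [0.2, 0.1, -0.9]
finger_gap: 0.112
```

```bash
python3 look.py 12
```

```text
t 12.6 now [26.2  1.3 63.2] head -0.2 gap 0.106 F [-0.5  0.7  0.2] tilt [-0.  0. -1.]
(72, 1, 63, 0) t [ 0.046  0.    -0.   ] r [-0.    -0.003 -0.   ]
```

View pics/scene12.png

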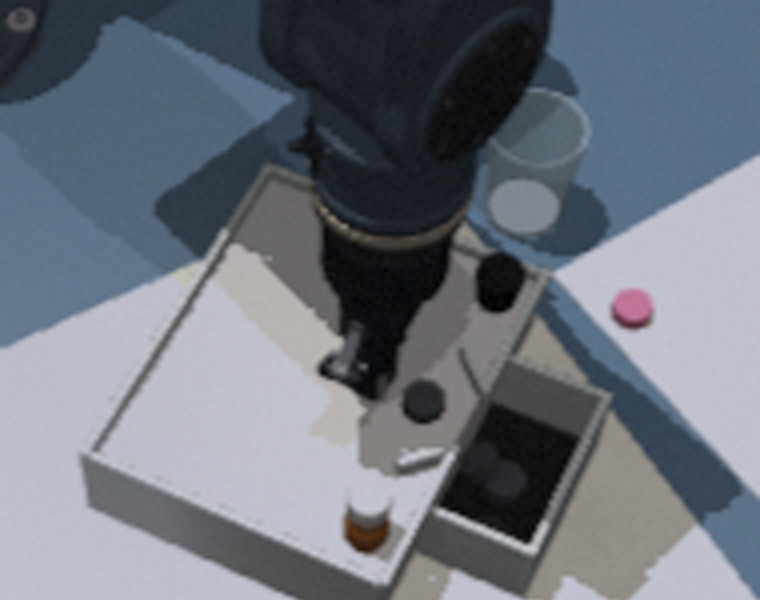

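The disc is centred at (423,401), so I'll push it through.

Call:
arm_command:
  plan:
    - {"tx": 0.01,"ty": 0,"tz": 0,"rx": 0,"ry": 0,"rz": 0,"hand": 0.11}
    - {"tx": 0.02,"ty": 0,"tz": 0,"rx": 0,"ry": 0,"rz": 0,"hand": 0.11}
    - {"tx": 0.029,"ty": 0,"tz": 0,"rx": 0,"ry": 0,"rz": 0,"hand": 0.11}
    - {"tx": 0.037,"ty": 0,"tz": 0,"rx": 0,"ry": 0,"rz": 0,"hand": 0.11}
    - {"tx": 0.043,"ty": 0,"tz": 0,"rx": 0,"ry": 0,"rz": 0,"hand": 0.11}
    - {"tx": 0.046,"ty": 0,"tz": 0,"rx": 0,"ry": 0,"rz": 0,"hand": 0.11}
    - {"tx": 0.046,"ty": 0,"tz": 0,"rx": 0,"ry": 0,"rz": 0,"hand": 0.11}

```text
clock: 13.48
tcp_pos: [0.5738, 0.1633, 0.0631]
tcp_rot: [-1.52, -0.465, 0.465]
force: [-0.6, 0.8, -0.3]
finger_gap: 0.11
```

```bash
python3 look.py 13
```

```text
t 13.53 now [72.6  0.8 63.1] head -0.0 gap 0.113 F [-1.1 -0.6 -0.2] tilt [-0. -0. -1.]
(72, 1, 63, 0) t [-0.001  0.     0.   ] r [-0. -0. -0.]
```

View pics/scene13.png

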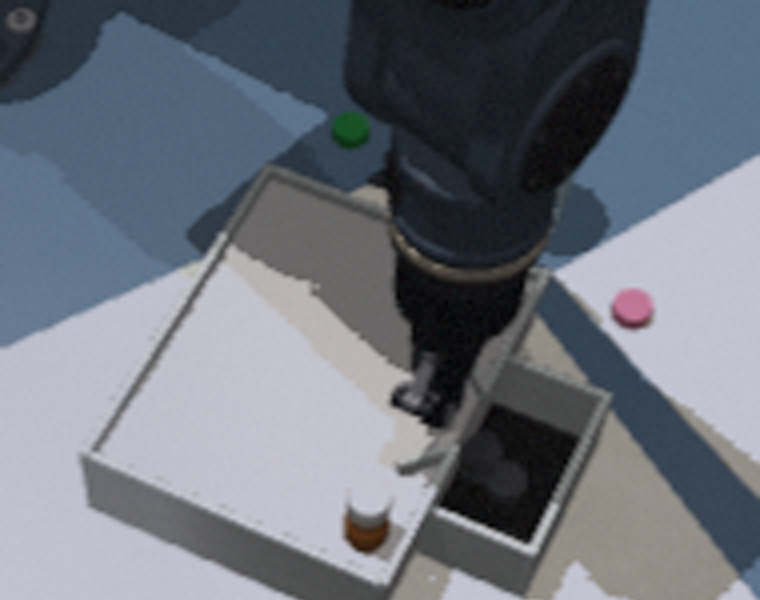

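I can't see the third disc clearly here. I'll back off, rise and look.

Call:
arm_command:
  plan:
    - {"tx": -0.02,"ty": 0,"tz": 0,"rx": 0,"ry": 0,"rz": 0,"hand": 0.11}
    - {"tx": -0.06,"ty": -0.04,"tz": 0,"rx": 0,"ry": 0,"rz": 0,"hand": 0.11}
    - {"tx": -0.12,"ty": -0.08,"tz": 0,"rx": 0,"ry": 0,"rz": 0,"hand": 0.11}
    - {"tx": -0.18,"ty": -0.12,"tz": 0,"rx": 0,"ry": 0,"rz": 0,"hand": 0.11}
    - {"tx": -0.23,"ty": -0.14,"tz": 0,"rx": 0,"ry": 0,"rz": 0,"hand": 0.11}
    - {"tx": -0.23,"ty": -0.14,"tz": 0,"rx": 0,"ry": 0,"rz": 0,"hand": 0.11}
    - {"tx": -0.23,"ty": -0.14,"tz": 0,"rx": 0,"ry": 0,"rz": 0,"hand": 0.11}

```text
clock: 14.4
tcp_pos: [0.3833, 0.0345, 0.2035]
tcp_rot: [-1.521, -0.465, 0.463]
force: [0.6, -0.0, -1.9]
finger_gap: 0.111
```

```bash
python3 look.py 14 scene top
python3 - <<'E'
import cv2,numpy as np
im=cv2.imread('pics/top14.png'); cv2.imwrite('pics/top14c.png',cv2.resize(im[130:290,170:370],None,fx=3.7,fy=3.7,interpolation=cv2.INTER_CUBIC))
s=cv2.imread('pics/scene14.png'); c=s[330:560,420:620].astype(float)
cv2.imwrite('pics/slot14.png',cv2.resize(np.clip(c*3,0,255).astype('uint8'),None,fx=2.5,fy=2.5))
E
```

```text
t 14.5 now [-156.7    0.8  202.6] head 0.0 gap 0.108 F [-0.8  0.7 -1. ] tilt [-0.  0. -1.]
(72, 1, 63, 0) t [0.229 0.14  0.   ] r [-0.  0. -0.]
```

View pics/slot14.png

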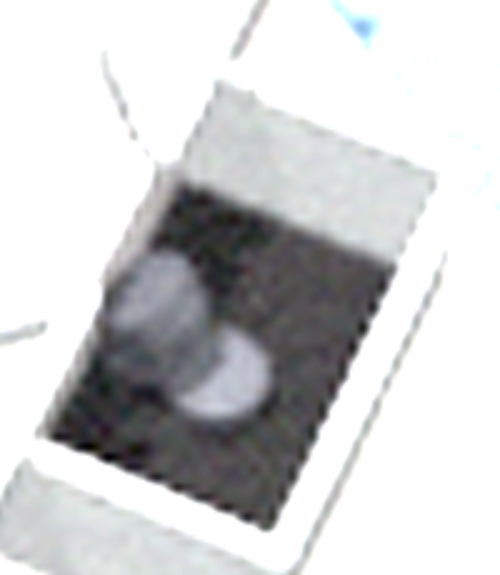

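View pics/scene14.png

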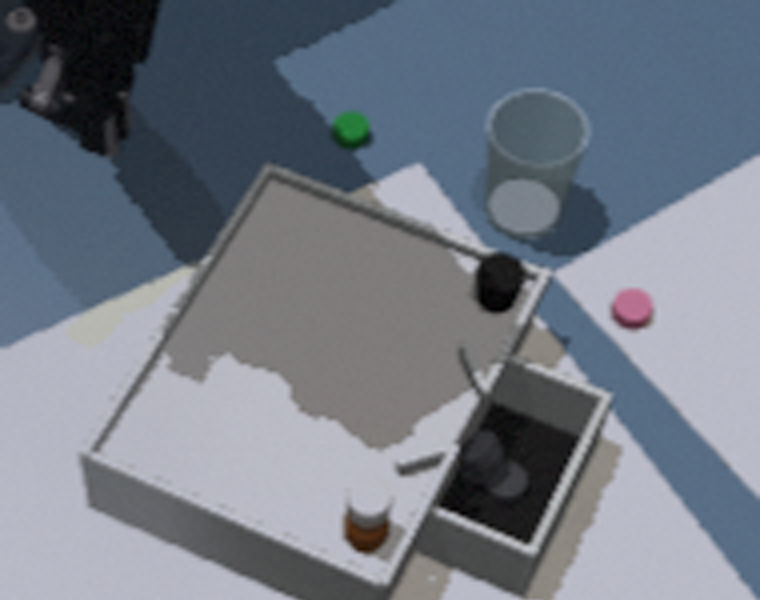

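View pics/top14c.png

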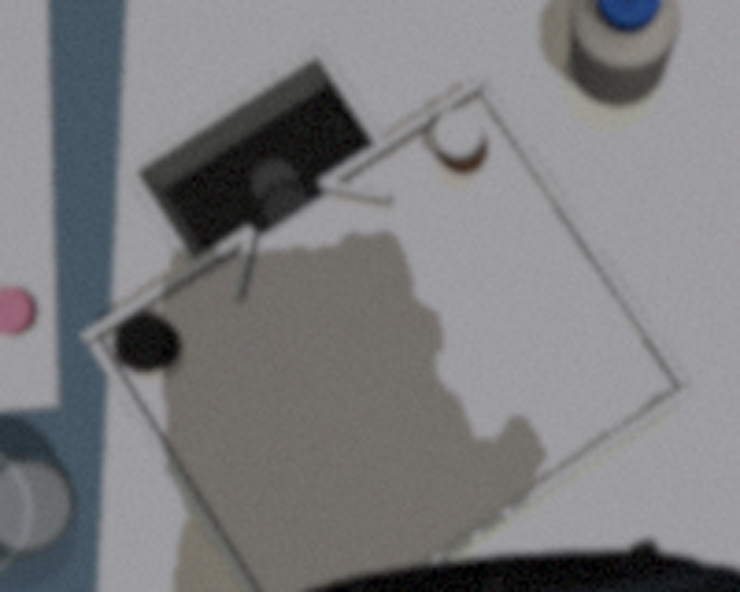

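The deck is clear. The contrast-stretched slot crop shows discs overlapping at (230,375) and (160,290), with a third edge near (150,350). I'll let things settle and check that nothing moves and that the vial, stopper, beaker and bottle are where they started.

Call:
arm_command:
  plan:
    - {"tx": 0,"ty": 0,"tz": 0,"rx": 0,"ry": 0,"rz": 0,"hand": 0.11}
    - {"tx": 0,"ty": 0,"tz": 0,"rx": 0,"ry": 0,"rz": 0,"hand": 0.11}
    - {"tx": 0,"ty": 0,"tz": 0,"rx": 0,"ry": 0,"rz": 0,"hand": 0.11}
    - {"tx": 0,"ty": 0,"tz": 0,"rx": 0,"ry": 0,"rz": 0,"hand": 0.11}

```text
clock: 15.0
tcp_pos: [0.3831, 0.0348, 0.203]
tcp_rot: [-1.52, -0.465, 0.465]
force: [0.1, 1.4, 0.2]
finger_gap: 0.109
```

Run:
```python
from h import *
from station import optics,finder,manip
p=optics.get_image('scene'); im=p['img']; old=cv2.imread('pics/scene0.png')[:,:,::-1]
for t in ('disc_a','vial','stopper','beaker','wash_bottle'):
    print(t,[(d['confidence'],w2t(d['centre'])[0].round(0)) for d in finder.mark_of(p,t)])
c=cv2.resize(im[160:225,350:410,::-1],None,fx=9,fy=9,interpolation=cv2.INTER_CUBIC)
g=np.clip(c.astype(float)*2.6,0,255).astype('uint8'); cv2.imwrite('pics/slot15.png',g)
q=optics.get_image('top'); c=cv2.resize(q['img'][140:205,200:275,::-1],None,fx=9,fy=9,interpolation=cv2.INTER_CUBIC)
cv2.imwrite('pics/slot15t.png',np.clip((c.astype(float)-15)*4,0,255).astype('uint8'))
s14=None
for t in ('vial','stopper','wash_bottle','disc_a'):
    print('top',t,[(d['confidence'],w2t(d['centre'])[0].round(0)) for d in finder.mark_of(q,t)])
```

```text
disc_a [(0.54, array([94.,  4., 24.])), (0.54, array([-101.,  232.,    3.])), (0.45, array([100.,   5.,  39.])), (0.44, array([145., 177.,  -4.]))]
vial [(0.77, array([  73., -101.,   60.])), (0.74, array([  76., -215.,   -3.]))]
stopper [(0.61, array([ 68., 103.,  59.]))]
beaker [(0.82, array([ 42., 225.,  -2.]))]
wash_bottle [(0.67, array([  78., -216.,   -1.]))]
top vial [(0.49, array([  66., -104.,   62.]))]
top stopper [(0.75, array([68., 99., 60.]))]
top wash_bottle [(0.79, array([  75., -213.,    3.]))]
top disc_a [(0.54, array([150., 170.,  -2.])), (0.45, array([104.,   5.,  39.])), (0.41, array([123.,   3.,  18.]))]
```

View pics/slot15.png

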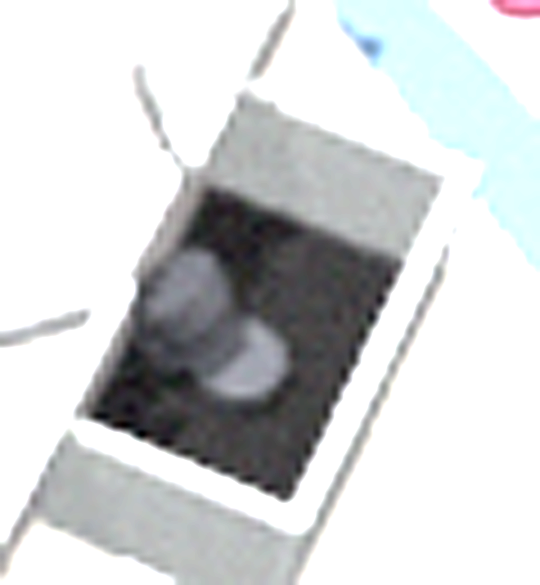

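View pics/slot15t.png

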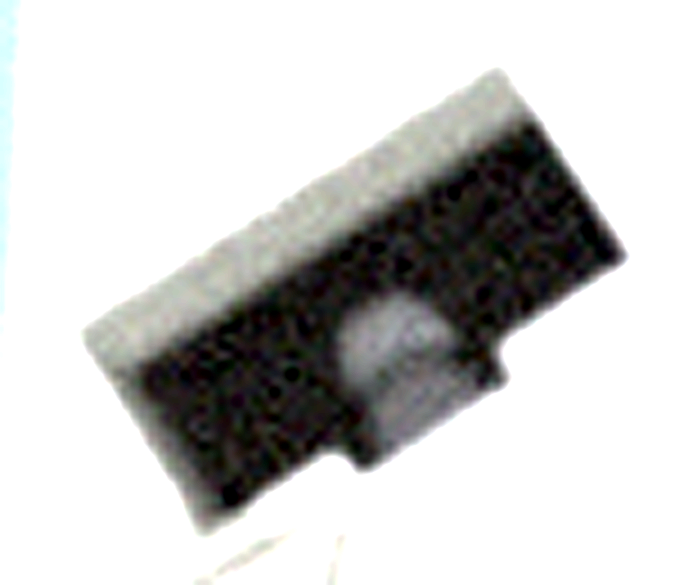

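Every bystander reads within a few mm of its start, and the three discs are in the slot, overlapped against the gate-side wall and below deck level. I'll do one stillness check against the earlier picture, then hand in.

Run:
```python
from h import *
from station import optics,manip
a=cv2.imread('pics/scene14.png').astype(float)
p=optics.get_image('scene'); b=cv2.resize(p['img'][80:240,250:440,::-1],None,fx=4,fy=4,interpolation=cv2.INTER_CUBIC)[:600,:800].astype(float)
d=cv2.GaussianBlur(abs(a-b),(0,0),4).mean(2)
print('slot max diff',d[380:540,440:600].max().round(1),'elsewhere median',np.median(d).round(1), 'deck max',d[250:550,250:440].max().round(1))
print(manip.state()['clock'])
if d[380:540,440:600].max()<8: print(manip.close_job())
```

```text
slot max diff 9.5 elsewhere median 1.0 deck max 9.0
15.6
```

The slot difference of 9.5 is close to the deck's 9.0, where nothing moved. The arm's shadow may explain it, so I'll compare two fresh frames.

Run:
```python
from h import *
from station import optics,manip
f=lambda:cv2.GaussianBlur(optics.get_image('scene')['img'][80:240,250:440].astype(float),(0,0),1)
a=f(); 
for _ in range(6): b=f()
d=abs(a-b).mean(2)
print('slot',d[95:135,110:150].max().round(1),'deck',d[60:135,60:105].max().round(1),manip.state()['clock'])
cv2.imwrite('pics/slot16.png',np.clip(cv2.resize(b[80:145,100:160,::-1],None,fx=9,fy=9)*2.6,0,255))
```

```text
slot 2.9 deck 1.6 15.95[ WARN:0@7.839] global loadsave.cpp:1063 imwrite_ Unsupported depth image for selected encoder is fallbacked to CV_8U.
```

View pics/slot16.png

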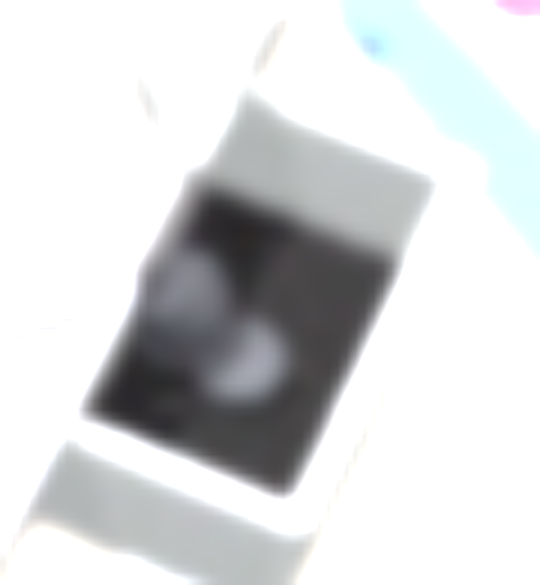

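That's nearly still. There's plenty of time, so I'll wait a little longer to be sure the stack has settled.

Call:
arm_command:
  plan:
    - {"tx": 0,"ty": 0,"tz": 0,"rx": 0,"ry": 0,"rz": 0,"hand": 0.11}
    - {"tx": 0,"ty": 0,"tz": 0,"rx": 0,"ry": 0,"rz": 0,"hand": 0.11}
    - {"tx": 0,"ty": 0,"tz": 0,"rx": 0,"ry": 0,"rz": 0,"hand": 0.11}
    - {"tx": 0,"ty": 0,"tz": 0,"rx": 0,"ry": 0,"rz": 0,"hand": 0.11}
    - {"tx": 0,"ty": 0,"tz": 0,"rx": 0,"ry": 0,"rz": 0,"hand": 0.11}
    - {"tx": 0,"ty": 0,"tz": 0,"rx": 0,"ry": 0,"rz": 0,"hand": 0.11}
    - {"tx": 0,"ty": 0,"tz": 0,"rx": 0,"ry": 0,"rz": 0,"hand": 0.11}
    - {"tx": 0,"ty": 0,"tz": 0,"rx": 0,"ry": 0,"rz": 0,"hand": 0.11}
    - {"tx": 0,"ty": 0,"tz": 0,"rx": 0,"ry": 0,"rz": 0,"hand": 0.11}
    - {"tx": 0,"ty": 0,"tz": 0,"rx": 0,"ry": 0,"rz": 0,"hand": 0.11}

```text
clock: 17.2
tcp_pos: [0.3831, 0.0347, 0.2032]
tcp_rot: [-1.52, -0.465, 0.465]
force: [1.2, 0.0, -0.0]
finger_gap: 0.112
```

Run:
```python
from h import *
from station import optics,manip,finder
p=optics.get_image('scene');a=p['img'].astype(float)
for d in finder.mark_of(p,'disc_a'): print(d['confidence'],w2t(d['centre'])[0].round(0))
for _ in range(12): b=optics.get_image('scene')['img'].astype(float)
A,B=[cv2.GaussianBlur(x[80:240,250:440],(0,0),1) for x in(a,b)]
d=abs(A-B).mean(2); print('slot',d[95:135,110:150].max().round(1),'deck',d[60:135,60:105].max().round(1),manip.state()['clock'])
old=cv2.imread('pics/scene14.png')
n=cv2.resize(b[80:240,250:440,::-1],None,fx=4,fy=4,interpolation=cv2.INTER_CUBIC)
cv2.imwrite('pics/cmp.png',np.clip(np.hstack([old[360:540,440:600],n[360:540,440:600]])*2.4,0,255).astype('uint8').repeat(2,0).repeat(2,1))
```

```text
0.56 [102.   1.  42.]
0.55 [144. 172.  -2.]
0.51 [125.  -1.  15.]
0.45 [99.  4. 21.]
0.42 [-103.  231.    2.]
slot 2.7 deck 1.6 17.9
```

View pics/cmp.png

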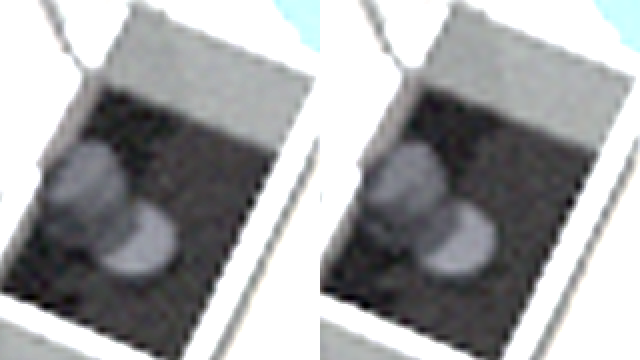

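The left frame (t=14.5) and the right (t=17.9) match. I'll make one low-noise check for creep by averaging frames about 2 s apart, and hand in if it's still.

Run:
```python
from h import *
from station import optics,manip,finder
f=lambda:optics.get_image('scene')['img'][80:240,250:440].astype(float)
A=np.mean([f() for _ in range(12)],0)
for _ in range(24): f()
B=np.mean([f() for _ in range(12)],0)
d=abs(cv2.GaussianBlur(A-B,(0,0),1)).mean(2)
print('slot',d[95:135,110:150].max().round(2),'deck',d[60:135,60:105].max().round(2),manip.state()['clock'])
g=np.clip(cv2.resize(B[85:140,105:155,::-1],None,fx=11,fy=11,interpolation=cv2.INTER_CUBIC)*2.4,0,255).astype('uint8'); cv2.imwrite('pics/avg.png',g[:600])
```

```text
slot 1.05 deck 0.4 20.3
```

View pics/avg.png

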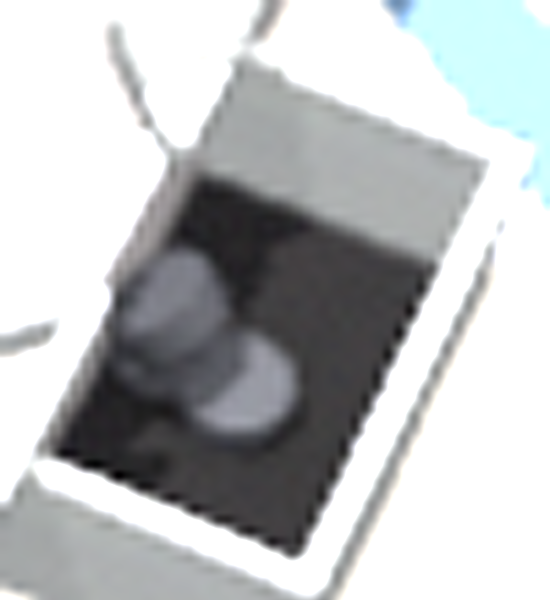

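The averaged frame shows the three discs tilted and overlapping inside the slot, with any drift far below a pixel. I'm handing in.

```bash
python3 -c "
from station import manip
print(manip.close_job())"
```

```text
the job is handed in; nothing more can be done
None
```

I pushed all three steel discs across the deck and through the gate one at a time, and all three are in the slot. I used slightly open fingertips, never lifted a disc, and handed in at about 20 s. I swept the middle disc first, then the one at y −60, then the one at y +60. A picture before each later disc went through showed the earlier ones in the slot and at rest.

**Last checks:**
- **Deck and slot:** the deck is empty. The discs lie partly stacked and tilted against the gate-side wall, at roughly 15, 21 and 42 mm height, so all are below the 60 mm deck.
- **Things to leave alone:** the vial, stopper, beaker and wash bottle read within the finder's few-mm error of where they started. The arm stood clear, and wrist force readings stayed around 2 N.
- **One check failed at first:** my first stillness comparison in the slot exceeded my own limit (9.5 against 8), though the empty deck read 9.0 in the same pictures. Averaged frames about 2 s apart then showed a small difference in the slot (1.05, against 0.4 on the deck). I took that as noise, or creep well under a pixel.

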